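# Pack the pusher under the flip-up tray and push the accessory drawer home

### The arm

A 6-joint arm with a two-finger parallel gripper is mounted at the origin on the work surface. World frame = base frame: x ahead of the robot, y to its left, z up, the work surface at z = 0. Lengths are in m, angles in degrees, forces in N, time in s.
With the tool pointing down it reaches from about 0.25 to 0.725 m from the base axis. Payload 9.7 kg.
Tool frame: the origin (TCP) lies midway between the tips of the shut fingers; the grasp point (between the pads) lies 19 mm behind it; z points along the fingers, y is the line along which they close (so a half turn about z gives the same grasp; the last joint's range is limited). The gripper opens to 85 mm and grips with 20 to 120 N. Pads are 22 mm wide; open, the fingers measure 114 mm over their backs; the gripper's body (76 mm by 85 mm) begins 54 mm behind the grasp point. The pads swing forward as they close: fully open they stand 13 mm farther back than shut.
Start: joints at [77.177, 4.979, 10.078, 95.1, 0, 90], TCP at [0.122, 0.536, 0.231] pointing down, gripper open.
Joint ranges: [-179.16, 179.16], [-48.56, 103.87], [-65.8, 70.77], [-126.05, 130.52], [-82.76, 87.17], [-180, 180]. Speed limits (degrees/s): [127.2, 127.2, 147.25, 180, 180, 180].

### API

Orientations are given as [roll, pitch, yaw] about the fixed x, y, z axes, in that order (R = Rz(yaw) Ry(pitch) Rx(roll)).
In Python, from workcell import * gives the robot as it stands.
- The arm moves only by the tool servo_tool, never from a script. Its argument "moves" is a list of rows, each a list of 4 numbers: the shift along the world's x, y, z in cm, then the turn about the world's z in rad. A call has 1 to 20 rows; each row is the pose to reach, as a shift and turn from the pose commanded when the call began; what a row does not reach only later rows make up. A row lasts 1/12 s, in which the tool goes at most 41.7 mm and 7.16 degrees, less where a joint would pass 70% of its speed; a pose out of reach is approached as far as the arm can. A call with a gripper value outside its range is refused whole. "claw" is the closure, from 0 (fully open) to 1 (shut), set as the call begins (left out, the last holds). The fingers move at their own pace and stop on an object; "force" is the grip in N (left out, the last holds). Time passes only in rows, so rows that repeat a pose let the fingers close. It gives the time, the measured TCP pose, the force, the opening and the grip force at its end, in the units of the state.
- get_obs(): the state, without advancing time (a new reading comes with each control period).
- camera(name): name is "scene" or "top"; returns the picture (384x512x3 uint8, red, green, blue); there is no depth.
- get_calibration(name): a dict with "fx", "fy", "cx", "cy" (pixels), "k1" (the pictures are not rectified: a ray, as slopes to the right and down, at radius r is drawn at 1 + k1 r^2 times it, then the intrinsics apply), "rvec" (rotation vector, rad) and "tvec" (3), from world to camera coordinates, as OpenCV has them. Camera axes: x right, y down, z forward; pixel columns grow to the right and rows downward; lengths in m; the calibration is good to about 2 mm. A picture is of the moment at which its call begins. get_calibration takes no time and is no camera call.
- job_done(): hands the job in; it is judged then, once.
The state is a dict: "time": time; "q": joint angles; "qd": joint speeds; "joint_efforts": joint torques, N m; "ee_pos": TCP position; "tcp_rot": TCP orientation; "wrist_force": force on the tool from outside, world axes, zero at the start; "torque": the same for the moment, N m; "opening": finger opening in m; "grasp_force": force on a finger pad.
Only numpy, scipy, OpenCV 4.12 (cv2) and the standard library are available. Lean on these libraries where they do the work, as an engineer would, in place of code of your own. Each camera call takes 0.05 s, during which the arm holds its last target. There are 200 camera calls.

### The job

The food processor's accessory drawer has been left open on the counter. Lift up its flip-up inner tray, lay the clear feed-chute pusher down in the wide bay underneath and let go of it, fold the tray flat again while the drawer is still open, and then push the drawer fully home until it seats at its catch. Leave everything else on the counter where it stands.

Things in the scene. Friction and masses are not known exactly. Their poses are not given: they have to be found in the camera images.
- drawer (a joint): How far the white plastic drawer is out of its unit, in m: 0 = fully home against its stop, 0.19 = fully out; starts 0.165 to 0.185. About 3.5 N of friction; stays where left. A spring roller catch resists from 0.019 on (about 10 N more, so it takes some 14 N), its crest is at 0.008; pushed to within 3 mm of home the drawer is drawn in and seats at 0. It cannot close with the tray raised.
- tray (a joint): Angle of the flip-up grey tray inside the drawer, in rad: 0 = lying flat over the bay; grows as its near edge swings up and away from the robot, to its stop at 1.75 (past upright). Starts 0 to 0.25. The hinge is stiff: the tray stays at whatever angle it is left (1 to 2 N at the near edge moves it; a hard pinch on the fin resists its turning and drags the drawer along).
- drawer_front (a point): Centre of the outer (robot-side) face of the drawer's front panel, 50 mm above the counter; moves with the drawer. x points into the unit (the closing direction), y to the unit's left, z up. The panel is flat, without a handle, 236 wide, 14 mm thick and spans heights 6 to 94 mm.
- bay (a point): Centre of the floor of the wide bay under the tray, 12 mm above the counter, 81 mm behind the panel's outer face; moves with the drawer, axes as drawer_front. The bay is 136 mm long (x) by 138 mm wide (y); its walls rise 36 mm above its floor, the flat tray's underside is 41 mm above it. The narrow bay beside it is filled by a moulded-in stem.
- tray_hinge (a point): Middle of the tray's hinge line, along y, 55 mm above the counter, 156 mm behind the panel's outer face; axes as drawer_front, moves with the drawer, does not turn with the tray. The tray is a plate 4 mm thick, 196 wide (y), reaching 136 mm from the hinge towards the robot, with 10 mm side rims and a thin steel disc (84 across, hub 6 mm high, centred 47 mm from the hinge) on top.
- tray_fin (a point): Top centre of the upright finger grip fin on the tray's upper face: 14 mm thick (y), 22 mm long (x), 30 mm tall, standing on the plate's middle, 105 mm from the hinge line; this point is 32 mm above the plate's mid-plane. Turns with the tray (the point's z is the tray's upward normal).
- unit: The low grey unit that holds the drawer, fixed to the counter: 220 deep (x) x 240 wide (y) x 108 mm high, open at its front, which faces the robot. Origin at the centre of its underside; its front face is 110 mm in front (-x) of it.
- pusher: The clear plastic feed-chute pusher to be packed: a straight rounded bar lying on its side, 100 long (x) x 38 wide (y) x 34 mm high, with an 8 mm thick flange 46 wide and 36 high at its -x end. Origin at the centre of its underside; about 90 g.
- pusher_mid (a point): The middle of the pusher's body, 18 mm above its underside.
- jar: Closed glass jar, 66 across, 100 mm high, to be left alone; origin at the centre of its underside.
- cup: Small steel measuring cup without handle, 72 across, 55 mm high, to be left alone; origin at the centre of its underside.
- timer: White round kitchen timer, 66 across, 50 mm high, to be left alone; origin at the centre of its underside.
- mill: Wooden pepper mill, 54 across, 165 mm high, to be left alone; origin at the centre of its underside.
- spatula: Stainless steel spatula lying flat on the right of the counter, 260 long along its x, under 30 mm high, to be left alone; origin on the counter.
- scraper: Green hard silicone scraper lying on top of the drawer unit, about 195 long (x, blade to +x) x 50 wide x 12 mm high, to be left alone; origin on its underside.
Things that resemble listed ones, but are neither listed nor needed, are in the scene too. Several things look just like the pusher: the one meant starts farthest to the robot's right.

How it is judged (in metres and radians):
On the way, in this order (a step that is already met when the one before it is completed fails the run):
1. the tray is lifted clear of the bay (value of joint tray above 1 rad), for 0.2 s.
2. the pusher lies in the wide bay, let go, with the tray still up (x of pusher_mid in the frame of bay between -0.05 and 0.05 m and y of pusher_mid in the frame of bay between -0.06 and 0.06 m and z of pusher_mid in the frame of bay between 0.005 and 0.032 m and contact force between the fingers and pusher below 0.1 N and linear speed of pusher below 0.02 m/s and value of joint tray above 0.4 rad), for 0.2 s.
3. the tray is folded flat over the pusher while the drawer is still open (x of pusher_mid in the frame of bay between -0.05 and 0.05 m and y of pusher_mid in the frame of bay between -0.06 and 0.06 m and z of pusher_mid in the frame of bay between 0.005 and 0.032 m and value of joint tray below 0.08 rad and value of joint drawer above 0.04 m), for 0.2 s.
At the end, for the whole second after the job is handed in: the drawer is home at its stop (within 3 mm), the tray flat (within 0.08 rad), the pusher lying at rest in the wide bay (its middle within 50 mm of the bay's centre along it and 60 mm across), and none of the other things was moved by more than 30 mm or tipped (x of pusher_mid in the frame of bay between -0.05 and 0.05 m and y of pusher_mid in the frame of bay between -0.06 and 0.06 m and z of pusher_mid in the frame of bay between 0.005 and 0.032 m and value of joint drawer below 0.003 m and value of joint tray below 0.08 rad and linear speed of pusher below 0.02 m/s); the robot touches nothing.
It fails at once if one of the other things is moved by more than 30 mm (distance of any of jar, cup, timer, mill, spatula, scraper from where it was at the start of the episode above 0.03 m).
It fails at once if one of the other things is tipped (angle between any of jar, cup, timer, mill, spatula, scraper's own z axis and vertical above 0.35 rad).
It also fails if it takes over 72 s, if anything falls off the work surface, if the arm or the gripper's body presses on something with over 40 N, if the wrist force passes 120 N, or if a joint passes its speed limit or range.

## Working session

There is one attempt and no reset: what is moved stays moved. The work goes in short steps, Python scripts to look and compute and a tool call to move; the robot and the scene stay as the last step left them, time stands still between calls to the robot, and variables do not carry over. Pictures are saved under pics/ and viewed, at most 10 in all, crops included, and the job is handed in when it is done.

Besides the shell and the picture viewer there is one more tool, called after ">>>" as name(argument=value, ...), one argument or row to a line, values as JSON. servo_tool: Moves the arm, as the interface text tells. Its arguments: {"type":"object","properties":{"moves":{"type":"array","items":{"type":"array","items":{"type":"number"}}},"claw":{"type":"number"},"force":{"type":"number"}},"required":["moves"]}

```bash
mkdir -p pics
cat > h.py <<'E'
from workcell import *
import numpy as np, cv2
def cal(n):
    c=get_calibration(n);K=np.array([[c['fx'],0,c['cx']],[0,c['fy'],c['cy']],[0,0,1.]])
    return K,np.array([c['k1'],0,0,0,0.]),np.array(c['rvec'],float).reshape(3,1),np.array(c['tvec'],float).reshape(3,1)
def px(n,P):
    K,d,r,t=cal(n);return cv2.projectPoints(np.array(P,float).reshape(-1,1,3),r,t,K,d)[0].reshape(-1,2)
def w(n,u,v,z):
    K,d,r,t=cal(n);a=cv2.undistortPoints(np.array([[[u,v]]],float),K,d).ravel()
    R=cv2.Rodrigues(r)[0];D=R.T@np.array([a[0],a[1],1]);C=(-R.T@t).ravel();return C+D*(z-C[2])/D[2]
def snap(n,f,crop=None,s=1):
    im=camera(n)[:,:,::-1]
    if crop: a,b,c,d=crop;im=im[b:d,a:c]
    im=cv2.resize(im,None,fx=s,fy=s,interpolation=cv2.INTER_CUBIC);cv2.imwrite('pics/'+f,im)
E
python3 -c "
from h import *
snap('top','a.png',s=1.56);snap('scene','b.png',s=1.56)
for n in('top','scene'):
  K,d,r,t=cal(n);print(n,(-cv2.Rodrigues(r)[0].T@t).ravel())
print(get_obs())"
```

```text
top [ 0.19637849 -0.00653446  1.54054651]
scene [1.11957239 0.38393687 1.01051213]
{'time': 0.1, 'q': array([7.71766609e+01, 5.00842364e+00, 1.00388617e+01, 9.51004575e+01,
       1.23013998e-03, 9.00005161e+01]), 'qd': array([-0.01077473, -0.04911494,  0.09171856, -0.03762352,  0.0557916 ,
        0.02833222]), 'joint_efforts': array([ 1.56783357e-03, -5.21562088e+01,  4.65653300e+01,  1.60118099e-02,
        8.97388941e-05,  4.77972264e-06]), 'ee_pos': array([0.12201696, 0.53607644, 0.23064823]), 'tcp_rot': array([-1.79929981e+02, -1.22950837e-03,  1.67176143e+02]), 'wrist_force': array([0.2324118 , 0.4226922 , 0.15086537]), 'torque': array([-0.05498112, -0.02380709, -0.00420649]), 'grasp_force': 0.0, 'opening': 0.0857055543007057}
```

View pics/a.png

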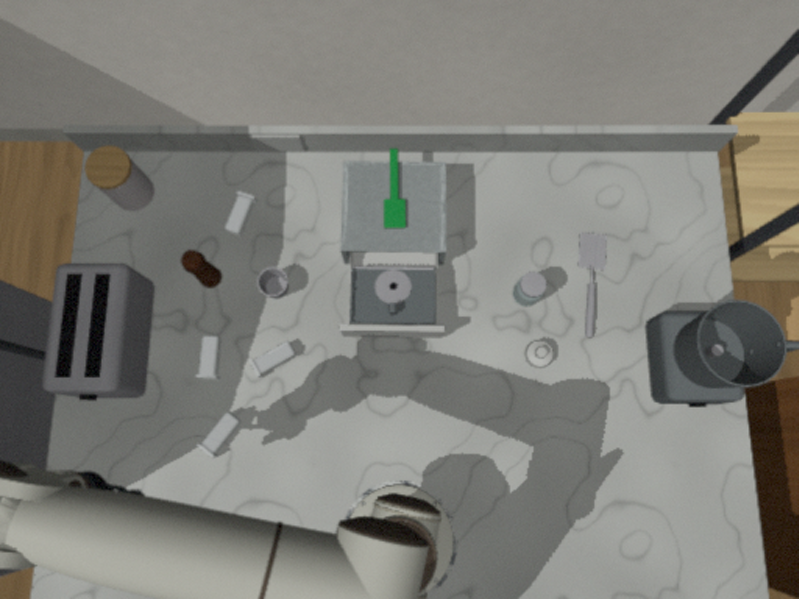

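View pics/b.png

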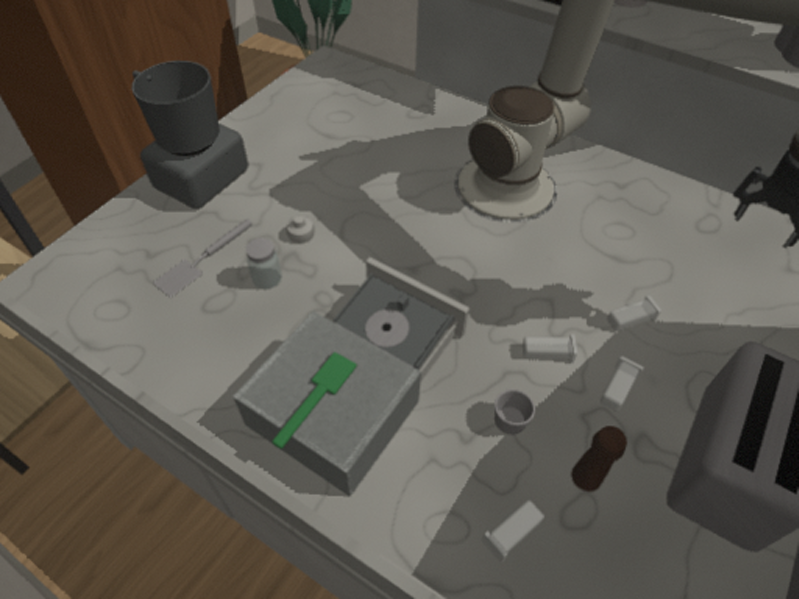

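The top view shows four lookalikes at (239,212), (208,357), (274,358) and (220,432). The image's right is the robot's right, so (274,358) is the one meant. I'll confirm this in an enlarged crop and measure from it.

```bash
python3 -c "
from h import *
snap('top','c.png',crop=(120,90,320,240),s=4)
for n,u,v in(('239',239,212),('208',208,357),('274',274,358),('220',220,432)):print(n,w('top',u/1.56,v/1.56,.034))
"
```

```text
239 [0.75558568 0.38715855 0.034     ]
208 [0.40262173 0.4386851  0.034     ]
274 [0.40050921 0.28677921 0.034     ]
220 [0.23352657 0.40030377 0.034     ]
```

View pics/c.png

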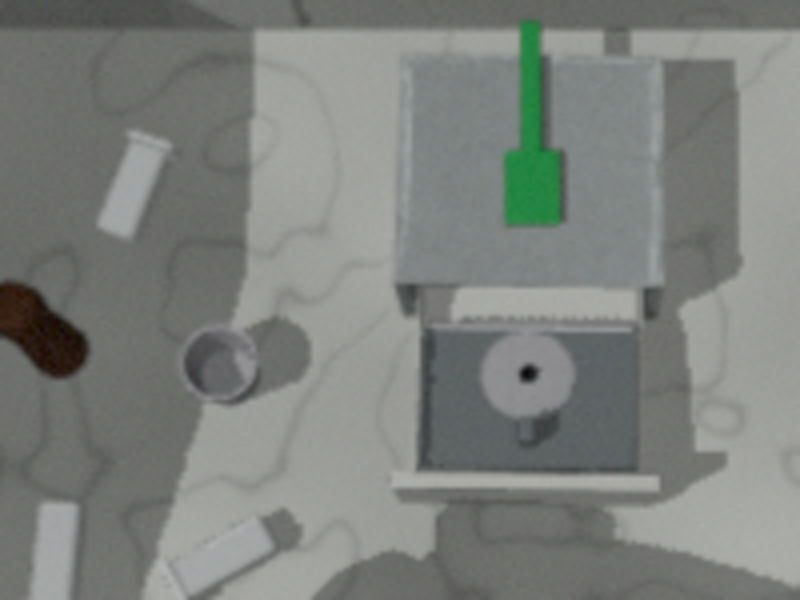

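The target at crop (220,555) is the rightmost pusher: flange at lower left near (170,578), body end near (272,533). The drawer panel's top edge is around y≈488, the disc hub at (528,373), the fin near (526,430).

```bash
python3 -c "
from h import *
W=lambda x,y,z:w('top',120+(x+.5)/4-.5,90+(y+.5)/4-.5,z).round(4)
for n,a in dict(panL=(394,488,.094),panR=(659,488,.094),panbackL=(393,474,.094),panbackR=(659,476,.094),unitFL=(396,285,.108),unitFR=(662,286,.108),unitBL=(402,57,.108),unitBR=(662,58,.108),disc=(528,373,.064),fintop=(526,418,.087),trayedge=(528,468,.058),hingeedge=(528,326,.06),cup=(221,348,.055),f1=(163,563,.036),f2=(186,598,.036),e1=(259,514,.036),e2=(279,550,.034),cupR=(258,352,.055)).items():print(n,W(*a))
"
```

```text
panL [0.4551 0.13   0.094 ]
panR [ 0.4555 -0.1005  0.094 ]
panbackL [0.4675 0.1312 0.094 ]
panbackR [ 0.4661 -0.1006  0.094 ]
unitFL [0.635 0.131 0.108]
unitFR [ 0.6344 -0.1045  0.108 ]
unitBL [0.8521 0.1302 0.108 ]
unitBR [ 0.8513 -0.1072  0.108 ]
disc [0.5659 0.0143 0.064 ]
fintop [0.5192 0.0156 0.087 ]
trayedge [0.4799 0.014  0.058 ]
hingeedge [0.611  0.0146 0.06  ]
cup [0.5912 0.2941 0.055 ]
f1 [0.397  0.3409 0.036 ]
f2 [0.3656 0.3188 0.036 ]
e1 [0.4415 0.2567 0.036 ]
e2 [0.4091 0.2378 0.034 ]
cupR [0.5875 0.2603 0.055 ]
```

```bash
python3 -c "
from h import *
im=camera('scene')[:,:,::-1];x0,y0,x1,y1=200,160,310,240;s=7
im=cv2.resize(im[y0:y1,x0:x1],None,fx=s,fy=s,interpolation=cv2.INTER_CUBIC)
hx,hy=.611,.014
for a,c in((0,(0,0,255)),(.12,(0,255,255)),(.24,(255,0,0))):
  T=lambda l,y,n:(hx-l*np.cos(a)+n*np.sin(a),hy+y,.055+l*np.sin(a)+n*np.cos(a))
  for L in([T(l,y,32e-3) for l,y in((.094,-.007),(.116,-.007),(.116,.007),(.094,.007))],[T(0,-.098,.012),T(.136,-.098,.012),T(.136,.098,.012),T(0,.098,.012)]):
    p=((px('scene',L)-[x0,y0]+.5)*s-.5).round().astype(int);cv2.polylines(im,[p.reshape(-1,1,2)],True,c,1)
cv2.imwrite('pics/d.png',im)"
```

```text
(no output)
```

View pics/d.png

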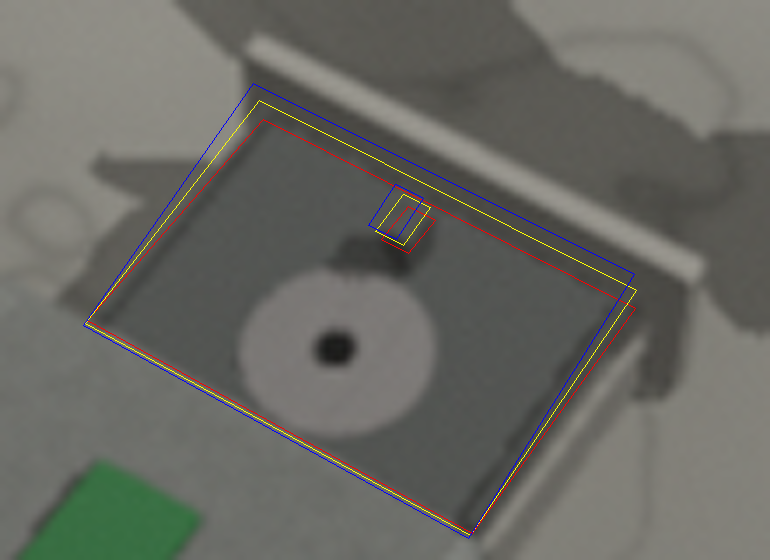

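>>> servo_tool(
  moves=[
    [38.4, -52.2, 0, 0.224],
    [38.4, -52.2, 0, 0.224],
    [38.4, -52.2, 0, 0.224],
    [38.4, -52.2, 0, 0.224],
    [38.4, -52.2, 0, 0.224],
    [38.4, -52.2, 0, 0.224],
    [38.4, -52.2, 0, 0.224],
    [38.4, -52.2, 0, 0.224],
    [38.4, -52.2, 0, 0.224],
    [38.4, -52.2, 0, 0.224],
    [38.4, -52.2, 0, 0.224],
    [38.4, -52.2, 0, 0.224],
    [38.4, -52.2, 0, 0.224],
    [38.4, -52.2, 0, 0.224],
    [38.4, -52.2, 0, 0.224],
    [38.4, -52.2, 0, 0.224],
    [38.4, -52.2, 0, 0.224],
    [38.4, -52.2, 0, 0.224],
    [38.4, -52.2, 0, 0.224],
  ],
  claw=0.5,
  force=20,
)

```text
time: 1.78
ee_pos: [0.5057, 0.0146, 0.2312]
tcp_rot: [180.0, -0.0, 180.0]
wrist_force: [0.6, 0.8, -0.5]
opening: 0.0426
grasp_force: 0.0
```

The overlay shows the tray lies essentially flat (red outline, 0 rad). Descend on the fin and pinch it lightly.

>>> servo_tool(
  moves=[
    [0, 0, -4, 0],
    [0, 0, -8, 0],
    [0, 0, -12, 0],
    [0, 0, -14.5, 0],
    [0, 0, -16.2, 0],
    [0, 0, -16.2, 0],
  ],
)

```text
time: 2.28
ee_pos: [0.5033, 0.0155, 0.0657]
tcp_rot: [-180.0, -0.3, -179.9]
wrist_force: [-0.8, -0.3, -1.0]
opening: 0.0429
grasp_force: 0.0
```

>>> servo_tool(
  moves=[
    [0, 0, 0, 0],
    [0, 0, 0, 0],
    [0, 0, 0, 0],
    [0, 0, 0, 0],
    [0, 0, 0, 0],
  ],
  claw=1,
  force=20,
)

```text
time: 2.7
ee_pos: [0.5067, 0.0151, 0.0709]
tcp_rot: [179.9, 0.1, -180.0]
wrist_force: [-1.3, 5.1, 2.7]
opening: 0.0135
grasp_force: 25.2
```

```bash
python3 -c "
import numpy as np
l,n=.105,.020
for a in np.arange(.1,1.45,.1):print(round(a,1),round(100*(l-l*np.cos(a)+n*np.sin(a)),1),round(100*(l*np.sin(a)+n*np.cos(a)-n),1))"
```

```text
0.1 0.3 1.0
0.2 0.6 2.0
0.3 1.1 3.0
0.4 1.6 3.9
0.5 2.2 4.8
0.6 3.0 5.6
0.7 3.8 6.3
0.8 4.6 6.9
0.9 5.5 7.5
1.0 6.5 7.9
1.1 7.5 8.3
1.2 8.6 8.5
1.3 9.6 8.7
1.4 10.7 8.7
```

>>> servo_tool(
  moves=[
    [0.3, 0, 1.0, 0],
    [0.6, 0, 2.0, 0],
    [1.1, 0, 3.0, 0],
    [1.6, 0, 3.9, 0],
    [2.2, 0, 4.8, 0],
    [3.0, 0, 5.6, 0],
    [3.8, 0, 6.3, 0],
    [3.8, 0, 6.3, 0],
  ],
)

```text
time: 3.37
ee_pos: [0.5457, 0.0148, 0.1338]
tcp_rot: [179.9, 0.1, -180.0]
wrist_force: [0.7, 4.1, 0.2]
opening: 0.0141
grasp_force: 21.9
```

>>> servo_tool(
  moves=[
    [0.8, 0, 0.6, 0],
    [1.7, 0, 1.2, 0],
    [2.7, 0, 1.6, 0],
    [3.7, 0, 2.0, 0],
    [4.8, 0, 2.2, 0],
    [5.8, 0, 2.4, 0],
    [6.9, 0, 2.4, 0],
    [6.9, 0, 2.4, 0],
    [6.9, 0, 2.4, 0],
    [6.9, 0, 2.4, 0],
  ],
)

```text
time: 4.2
ee_pos: [0.6129, 0.0143, 0.1565]
tcp_rot: [-180.0, 0.0, -180.0]
wrist_force: [1.5, 0.7, -2.0]
opening: 0.0133
grasp_force: 20.0
```

```bash
python3 -c "
from h import *
a=cv2.resize(camera('top')[90:240,190:310,::-1],None,fx=3.9,fy=3.9,interpolation=2)
b=cv2.resize(camera('scene')[130:280,200:310,::-1],None,fx=3.9,fy=3.9,interpolation=2)
m=min(a.shape[1]+b.shape[1],900);im=np.hstack([a,b]);print(im.shape,a.shape);cv2.imwrite('pics/e.png',cv2.resize(im,None,fx=.88,fy=.88) if im.shape[1]>800 else im)"
```

```text
(585, 897, 3) (585, 468, 3)
```

View pics/e.png

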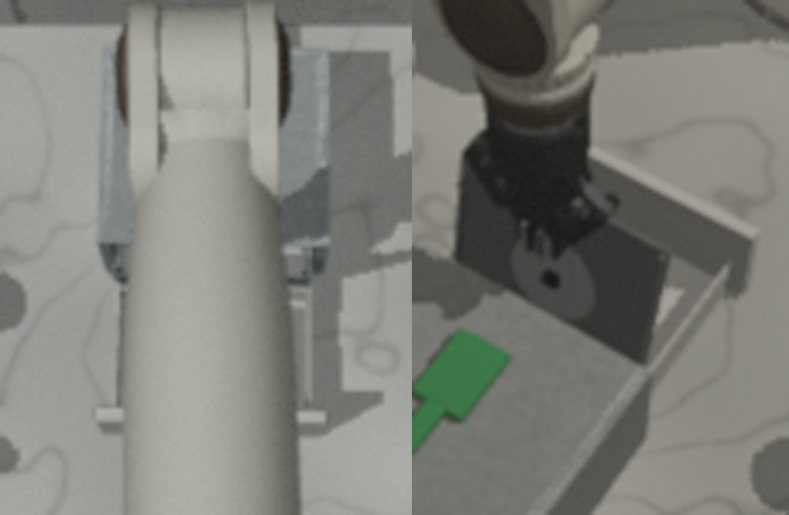

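Top/scene: the tray stands at about 1.4 rad with the panel still at its place. Release, retreat up, park to the right and look.

>>> servo_tool(
  moves=[
    [0, 0, 0, 0],
    [0, 0, 0, 0],
    [0, 0, 0, 0],
    [0, 0, 3, 0],
    [0, 0, 7, 0],
    [0, 0, 11, 0],
    [0, 0, 13, 0],
    [-4, -4, 13, 0],
    [-8, -8, 13, 0],
    [-14, -14, 13, 0],
    [-20, -20, 13, 0],
    [-26, -26, 13, 0],
    [-28, -30, 13, 0],
    [-28, -30, 13, 0],
    [-28, -30, 13, 0],
    [-28, -30, 13, 0],
    [-28, -30, 13, 0],
  ],
  claw=0.6,
)

```text
time: 5.72
ee_pos: [0.331, -0.287, 0.2868]
tcp_rot: [-179.9, 0.0, 180.0]
wrist_force: [0.2, 0.4, -0.9]
opening: 0.0343
grasp_force: 0.0
```

```bash
python3 -c "
from h import *
snap('top','f.png',crop=(140,130,320,250),s=4.4)"
```

```text
(no output)
```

View pics/f.png

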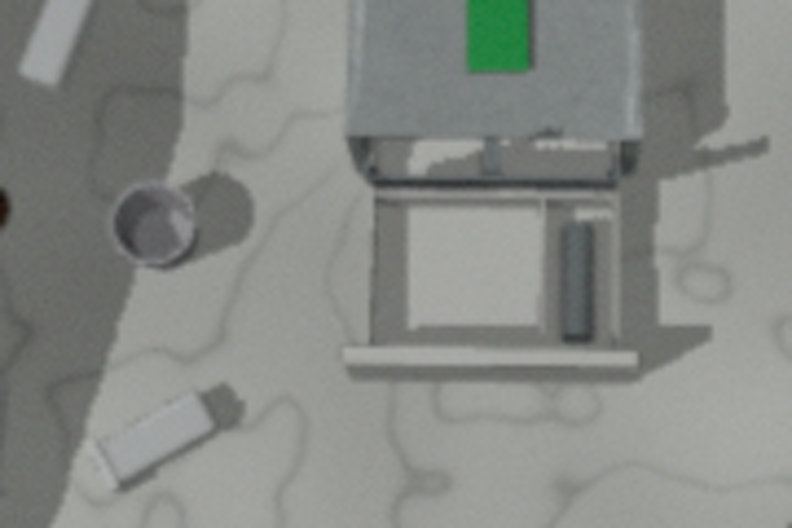

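The tray stands almost vertical. The wide bay is the left one (crop x 375–541), with its divider at (541–548, 270). The pusher's flange is at (90,443)–(120,490), its body end at (196,394)–(217,428).

```bash
python3 -c "
from h import *
s=4.4
W=lambda x,y,z:w('top',140+(x+.5)/s-.5,130+(y+.5)/s-.5,z).round(4)
for n,a in dict(panL=(345,366,.094),panR=(637,366,.094),divL=(541,270,.048),leftwall=(376,270,.048),leftfloor=(376,270,.012),bayback=(470,204,.048),f1=(90,443,.036),f2=(120,490,.036),e1=(196,394,.034),e2=(217,428,.03),trayL=(370,186,.185),trayR=(617,186,.185)).items():print(n,W(*a))
# overlay-free check: pusher pose fit candidates
x0=.403,.288
for th in(-62,-58):
  c,q=np.cos(np.radians(th)),np.sin(np.radians(th));R=np.array([[c,-q],[q,c]])
  P=[np.r_[np.array(x0)+R@p,z] for p,z in(((-.05,.023),.036),((-.05,-.023),.036),((.05,.019),.034),((.05,-.019),.034))]
  print(th,((px('top',P)-[140,130]+.5)*s-.5).round())
"
```

```text
panL [0.451  0.1303 0.094 ]
panR [ 0.4514 -0.1005  0.094 ]
divL [ 0.5397 -0.0253  0.048 ]
leftwall [0.5394 0.1109 0.048 ]
leftfloor [0.5477 0.1137 0.012 ]
bayback [0.5959 0.0337 0.048 ]
f1 [0.3972 0.342  0.036 ]
f2 [0.359  0.3157 0.036 ]
e1 [0.438  0.2577 0.034 ]
e2 [0.4105 0.2401 0.03  ]
trayL [0.5732 0.1058 0.185 ]
trayR [ 0.5735 -0.0812  0.185 ]
-62 [[ 89. 440.]
 [113. 490.]
 [202. 388.]
 [222. 428.]]
-58 [[ 89. 445.]
 [117. 493.]
 [199. 385.]
 [222. 424.]]
```

>>> servo_tool(
  moves=[
    [4, 6, 0, 0],
    [8, 12, 0, 0],
    [12, 18, 0, 0],
    [16, 24, 0, 0],
    [19, 30, 0, 0],
    [19, 30, -4, 0],
    [19, 30, -8, 0],
    [19, 30, -12, 0],
    [19, 30, -12, 0],
    [21.5, 30, -12, 0],
    [23, 30, -12, 0],
    [24, 30, -12, 0],
    [25, 30, -12, 0],
    [26, 30, -12, 0],
    [27, 30, -12, 0],
    [27, 30, -12, 0],
  ],
  claw=1,
)

```text
time: 7.1
ee_pos: [0.604, 0.0144, 0.1658]
tcp_rot: [-180.0, -0.0, -180.0]
wrist_force: [0.8, 0.5, 0.2]
opening: 0.0003
grasp_force: 0.0
```

>>> servo_tool(
  moves=[
    [-3, 0, 0, 0],
    [-6, 2, 4, 0],
    [-9, 5, 7, -0.12],
    [-12, 8, 7, -0.24],
    [-14, 12, 7, -0.36],
    [-16, 16, 7, -0.48],
    [-18, 20, 7, -0.6],
    [-20, 24, 7, -0.72],
    [-20, 27.4, 7, -0.84],
    [-20, 27.4, 3, -0.96],
    [-20, 27.4, 0, -1.065],
    [-20, 27.4, 0, -1.065],
    [-20, 27.4, 0, -1.065],
    [-20, 27.4, 0, -1.065],
  ],
  claw=0,
)

```text
time: 8.27
ee_pos: [0.4027, 0.2881, 0.1668]
tcp_rot: [180.0, 0.0, 119.1]
wrist_force: [0.4, 0.2, 0.2]
opening: 0.0851
grasp_force: 0.0
```

>>> servo_tool(
  moves=[
    [0, 0, -4, 0],
    [0, 0, -8, 0],
    [0, 0, -12, 0],
    [0, 0, -14.5, 0],
    [0, 0, -16.2, 0],
    [0, 0, -16.2, 0],
    [0, 0, -16.2, 0],
  ],
)

```text
time: 8.85
ee_pos: [0.4038, 0.288, 0.0056]
tcp_rot: [179.9, -0.0, 119.0]
wrist_force: [0.3, 0.1, 1.0]
opening: 0.0853
grasp_force: 0.0
```

>>> servo_tool(
  moves=[
    [0, 0, 0, 0],
    [0, 0, 0, 0],
    [0, 0, 0, 0],
    [0, 0, 0, 0],
    [0, 0, 0, 0],
    [0, 0, 0, 0],
  ],
  claw=1,
  force=35,
)

```text
time: 9.35
ee_pos: [0.4037, 0.2887, 0.0056]
tcp_rot: [179.9, -0.0, 119.0]
wrist_force: [-0.9, -1.0, 5.8]
opening: 0.0375
grasp_force: 34.7
```

>>> servo_tool(
  moves=[
    [0, 0, 3, 0],
    [0, 0, 7, 0],
    [0, 0, 11, 0],
    [0, 0, 15, 0],
    [0, 0, 18, 0],
    [0, 0, 20, 0],
    [0, 0, 20, 0],
  ],
)

```text
time: 9.93
ee_pos: [0.4043, 0.2892, 0.2095]
tcp_rot: [179.6, -0.0, 119.0]
wrist_force: [0.3, -0.3, 0.3]
opening: 0.0371
grasp_force: 35.9
```

>>> servo_tool(
  moves=[
    [0, -3, 0, 0.12],
    [0, -6, 0, 0.24],
    [2, -9, 0, 0.36],
    [4, -12, 0, 0.48],
    [6, -15, 0, 0.6],
    [8, -18, 0, 0.72],
    [10, -21, 0, 0.84],
    [12.2, -24.6, 0, 0.96],
    [12.2, -24.6, 0, 1.065],
    [12.2, -24.6, 0, 1.065],
    [12.2, -24.6, 0, 1.065],
    [12.2, -24.6, 0, 1.065],
    [12.2, -24.6, 0, 1.065],
  ],
)

```text
time: 11.02
ee_pos: [0.5245, 0.0433, 0.2043]
tcp_rot: [180.0, -0.0, 179.9]
wrist_force: [0.1, -0.4, -0.9]
opening: 0.0374
grasp_force: 35.8
```

```bash
python3 -c "
from h import *
print(get_obs()['ee_pos'],get_obs()['tcp_rot'])
a=cv2.resize(camera('top')[130:240,200:310,::-1],None,fx=3.6,fy=3.6,interpolation=2)
b=cv2.resize(camera('scene')[130:240,200:310,::-1],None,fx=3.6,fy=3.6,interpolation=2)
cv2.imwrite('pics/g.png',np.hstack([a,b]))"
```

```text
[0.52454481 0.04326846 0.2042574 ] [ 1.79993647e+02 -7.89834038e-03  1.79938929e+02]
```

View pics/g.png

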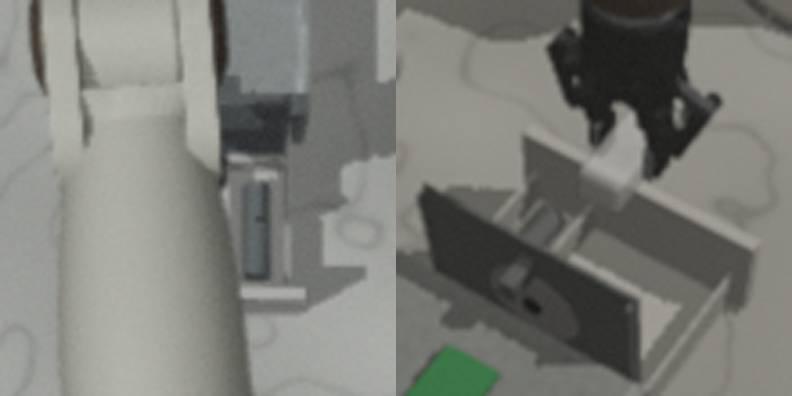

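Pusher is held level over the bay, with the tray upright behind. Lower.

>>> servo_tool(
  moves=[
    [0.3, 0, -4, 0],
    [0.3, 0, -8, 0],
    [0.3, 0, -12, 0],
    [0.3, 0, -15, 0],
    [0.3, 0, -17, 0],
    [0.3, 0, -18, 0],
    [0.3, 0, -18, 0],
    [0.3, 0, -18, 0],
  ],
)

```text
time: 11.78
ee_pos: [0.5283, 0.0427, 0.0252]
tcp_rot: [180.0, 0.0, -180.0]
wrist_force: [0.6, 0.5, -0.1]
opening: 0.0374
grasp_force: 35.9
```

>>> servo_tool(
  moves=[
    [0, 0, -0.4, 0],
    [0, 0, -0.7, 0],
    [0, 0, -0.7, 0],
  ],
)

```text
time: 12.03
ee_pos: [0.5285, 0.0424, 0.0178]
tcp_rot: [180.0, 0.1, -180.0]
wrist_force: [0.2, 0.9, -0.3]
opening: 0.0379
grasp_force: 35.9
```

>>> servo_tool(
  moves=[
    [0, 0, 0, 0],
    [0, 0, 0, 0],
    [0, 0, 0, 0],
    [0, 0, 0, 0],
    [0, 0, 4, 0],
    [0, 0, 8, 0],
    [0, 0, 12, 0],
    [0, 0, 16, 0],
    [0, 0, 20, 0],
    [0, 0, 24, 0],
    [-4, -4, 26, 0],
    [-8, -8, 26, 0],
    [-12, -12, 26, 0],
    [-16, -16, 26, 0],
    [-20, -20, 26, 0],
    [-20, -24, 26, 0],
    [-20, -28, 26, 0],
    [-20, -30, 26, 0],
    [-20, -30, 26, 0],
  ],
  claw=0.3,
)

```text
time: 13.62
ee_pos: [0.3267, -0.2595, 0.278]
tcp_rot: [-179.9, 0.1, -180.0]
wrist_force: [1.1, -0.1, -0.3]
opening: 0.0596
grasp_force: 0.0
```

```bash
python3 -c "
from h import *
a=cv2.resize(camera('top')[130:240,200:310,::-1],None,fx=3.6,fy=3.6,interpolation=2)
b=cv2.resize(camera('scene')[130:240,200:310,::-1],None,fx=3.6,fy=3.6,interpolation=2)
cv2.imwrite('pics/i.png',np.hstack([a,b]))"
```

```text
(no output)
```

View pics/i.png

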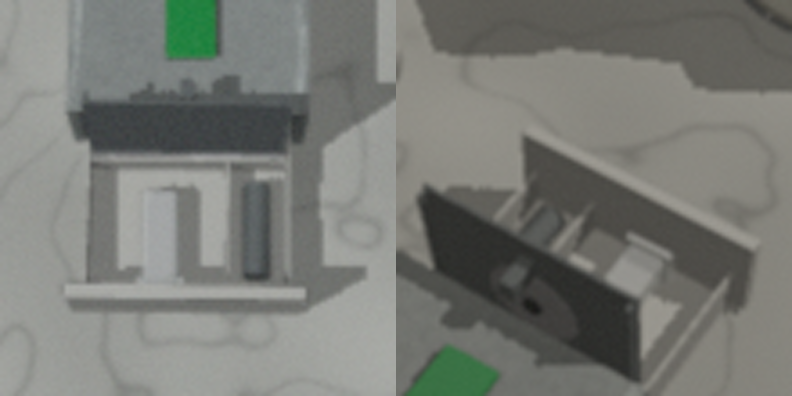

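The pusher lies in the wide bay, released, level in both views, with body end at (160,189) and flange by the panel. Next I go behind the tray, beside the fin, and fold it down.

>>> servo_tool(
  moves=[
    [4, 4, 0, 0],
    [8, 8, 0, 0],
    [12, 12, 0, 0],
    [16, 16, 0, 0],
    [20, 20, 0, 0],
    [24, 24, 0, 0],
    [28, 28, 0, 0],
    [33.3, 33, 0, 0],
    [33.3, 33, 0, 0],
    [33.3, 33, 0, 0],
    [33.3, 33, -4, 0],
    [33.3, 33, -8, 0],
    [33.3, 33, -11, 0],
    [33.3, 33, -11, 0],
    [33.3, 33, -11, 0],
  ],
  claw=1,
)

```text
time: 14.97
ee_pos: [0.6593, 0.0729, 0.1647]
tcp_rot: [-180.0, -0.3, -179.9]
wrist_force: [0.3, -0.6, 1.2]
opening: -0.0003
grasp_force: 0.0
```

```bash
python3 -c "
from h import *
o=get_obs();print(o['ee_pos'],o['wrist_force'])
for a in np.r_[1.6:-.01:-.1,-.05]:
  n=.002+.011*np.sin(a);l=.11;x=.609-l*np.cos(a)+n*np.sin(a);z=.055+l*np.sin(a)+n*np.cos(a);print(round(a,2),(100*(np.array([x,z])-o['ee_pos'][[0,2]])).round(1))"
```

```text
[0.65930896 0.07289667 0.1646822 ] [ 0.34045825 -0.55749498  1.19305668]
1.6 [-3.4 -0. ]
1.5 [-4.5  0.1]
1.4 [-5.6  0.1]
1.3 [-6.8 -0. ]
1.2 [-7.9 -0.3]
1.1 [-9.  -0.6]
1.0 [-10.   -1.1]
0.9 [-11.   -1.7]
0.8 [-12.   -2.4]
0.7 [-12.9  -3.2]
0.6 [-13.6  -4.1]
0.5 [-14.3  -5.1]
0.4 [-14.9  -6.1]
0.3 [-15.4  -7.2]
0.2 [-15.7  -8.4]
0.1 [-15.9  -9.6]
-0.0 [-16.  -10.8]
-0.05 [-16.  -11.4]
```

>>> servo_tool(
  moves=[
    [-2, 0, 0, 0],
    [-3.4, 0, 0, 0],
    [-4.5, 0, 0.1, 0],
    [-5.6, 0, 0.1, 0],
    [-6.8, 0, 0, 0],
    [-7.9, 0, -0.3, 0],
    [-9, 0, -0.6, 0],
    [-10, 0, -1.1, 0],
    [-11, 0, -1.7, 0],
    [-12, 0, -2.4, 0],
    [-12.9, 0, -3.2, 0],
    [-13.6, 0, -4.1, 0],
    [-14.3, 0, -5.1, 0],
    [-14.9, 0, -6.1, 0],
    [-15.4, 0, -7.2, 0],
    [-15.4, 0, -7.2, 0],
  ],
)

```text
time: 16.3
ee_pos: [0.5071, 0.072, 0.0979]
tcp_rot: [180.0, 0.2, 180.0]
wrist_force: [-0.2, -0.8, -0.2]
opening: -0.0001
grasp_force: 0.0
```

>>> servo_tool(
  moves=[
    [-0.2, 0, -1.2, 0],
    [-0.3, 0, -2.4, 0],
    [-0.3, 0, -3.2, 0],
    [-0.3, 0, -3.7, 0],
    [-0.3, 0, -3.7, 0],
  ],
)

```text
time: 16.72
ee_pos: [0.5039, 0.0722, 0.0575]
tcp_rot: [-180.0, -0.1, -180.0]
wrist_force: [0.0, 0.5, 0.4]
opening: 0.0002
grasp_force: 0.0
```

>>> servo_tool(
  moves=[
    [0, 0, -0.2, 0],
    [0, 0, -0.4, 0],
    [0, 0, -0.4, 0],
    [0, 0, -0.4, 0],
  ],
)

```text
time: 17.05
ee_pos: [0.5054, 0.0723, 0.0566]
tcp_rot: [180.0, 0.2, -180.0]
wrist_force: [-1.9, -0.3, 13.6]
opening: 0.0001
grasp_force: 7.0
```

Tray pressed down to its stop (tip at 56.6 mm, plate top at 57). Back off to before the panel and check.

>>> servo_tool(
  moves=[
    [0, 0, 3, 0],
    [0, 0, 7, 0],
    [0, 0, 11, 0],
    [-4, -2, 14, 0],
    [-8, -4, 14, 0],
    [-12, -5.8, 14, 0],
    [-14, -5.8, 14, 0],
    [-14, -5.8, 10, 0],
    [-14, -5.8, 6, 0],
    [-14, -5.8, 2, 0],
    [-14, -5.8, 0.3, 0],
    [-14, -5.8, 0.3, 0],
    [-14, -5.8, 0.3, 0],
  ],
)

```text
time: 18.13
ee_pos: [0.3638, 0.0143, 0.0576]
tcp_rot: [-180.0, -0.0, -180.0]
wrist_force: [0.5, 0.3, 0.5]
opening: -0.0001
grasp_force: 0.0
```

```bash
python3 -c "
from h import *
print(get_obs()['ee_pos'],get_obs()['wrist_force'])
snap('scene','j.png',crop=(160,120,330,260),s=4.2)"
```

```text
[0.36380208 0.01427407 0.05757493] [0.51042968 0.25057876 0.46448854]
```

View pics/j.png

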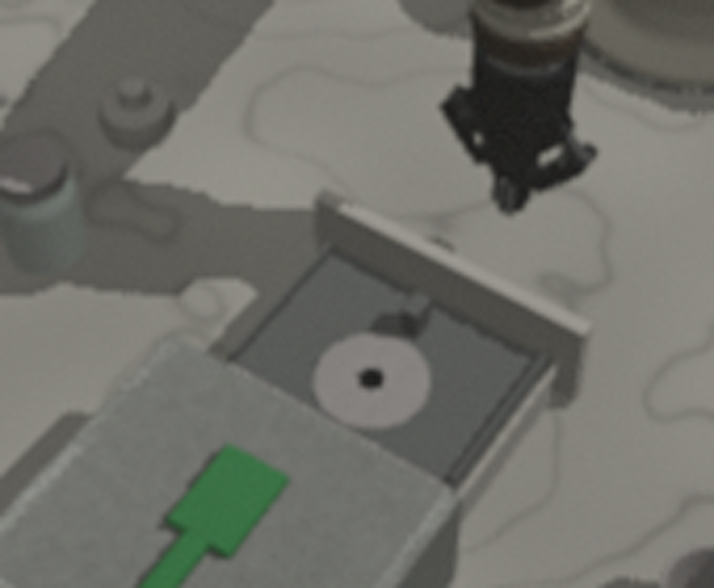

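The tray lies flat under the panel's rim and the scraper is unmoved. Push the drawer in.

>>> servo_tool(
  moves=[
    [3, 0, 0, 0],
    [6, 0, 0, 0],
    [7, 0, 0, 0],
    [7.8, 0, 0, 0],
    [8.5, 0, 0, 0],
    [9.3, 0, 0, 0],
    [10.2, 0, 0, 0],
    [11.2, 0, 0, 0],
    [12.2, 0, 0, 0],
    [13.2, 0, 0, 0],
    [14.2, 0, 0, 0],
    [15.2, 0, 0, 0],
    [16.2, 0, 0, 0],
    [17.2, 0, 0, 0],
    [18.2, 0, 0, 0],
    [19.2, 0, 0, 0],
    [20.2, 0, 0, 0],
    [21.2, 0, 0, 0],
    [22, 0, 0, 0],
    [22, 0, 0, 0],
  ],
)

```text
time: 19.85
ee_pos: [0.5858, 0.0144, 0.057]
tcp_rot: [180.0, 0.1, -180.0]
wrist_force: [0.4, 0.1, -1.2]
opening: -0.0003
grasp_force: 0.0
```

>>> servo_tool(
  moves=[
    [0.6, 0, 0, 0],
    [1.2, 0, 0, 0],
    [1.8, 0, 0, 0],
    [2.2, 0, 0, 0],
    [2.2, 0, 0, 0],
  ],
)

```text
time: 20.27
ee_pos: [0.6067, 0.0145, 0.0572]
tcp_rot: [180.0, 0.0, -180.0]
wrist_force: [0.3, -0.1, 0.1]
opening: -0.0
grasp_force: 0.0
```

>>> servo_tool(
  moves=[
    [0.4, 0, 0, 0],
    [0.8, 0, 0, 0],
    [1.0, 0, 0, 0],
  ],
)

```text
time: 20.52
ee_pos: [0.6103, 0.0144, 0.0574]
tcp_rot: [180.0, -0.7, -180.0]
wrist_force: [-47.2, -0.8, 25.3]
opening: 0.0004
grasp_force: 23.5
```

>>> servo_tool(
  moves=[
    [0.3, 0, 0, 0],
    [0.6, 0, 0, 0],
    [0.8, 0, 0, 0],
  ],
)

```text
time: 20.77
ee_pos: [0.6102, 0.0145, 0.0573]
tcp_rot: [180.0, -1.6, -180.0]
wrist_force: [-91.8, -0.6, 47.7]
opening: -0.0002
grasp_force: 46.7
```

>>> servo_tool(
  moves=[
    [-2, 0, 0, 0],
    [-6, 0, 0, 0],
    [-10, 0, 0, 0],
    [-14, 0, 3, 0],
    [-18, 0, 7, 0],
    [-22, 0, 11, 0],
    [-24, -4, 14, 0],
    [-24, -8, 14, 0],
    [-24, -12, 14, 0],
    [-24, -12, 14, 0],
  ],
)

```text
time: 21.6
ee_pos: [0.3841, -0.1079, 0.1999]
tcp_rot: [-179.9, 0.3, -180.0]
wrist_force: [1.1, 0.1, 0.6]
opening: 0.0001
grasp_force: 0.0
```

```bash
python3 -c "
from h import *
a=cv2.resize(camera('top')[90:200,200:310,::-1],None,fx=3.6,fy=3.6,interpolation=2)
b=cv2.resize(camera('scene')[150:260,190:300,::-1],None,fx=3.6,fy=3.6,interpolation=2)
cv2.imwrite('pics/k.png',np.hstack([a,b]));print(get_obs()['wrist_force'])
# predicted panel outer top edge if home (pixels in left half)
for x in(.620,.612):print(x,((px('top',[[x,.13,.094],[x,-.1,.094]])-[200,90]+.5)*3.6-.5).round(1))"
```

```text
[ 0.7350891   0.47041032 -1.31014232]
0.62 [[ 70.3 275.1]
 [302.5 275.4]]
0.612 [[ 70.1 282.9]
 [302.6 283.2]]
```

View pics/k.png

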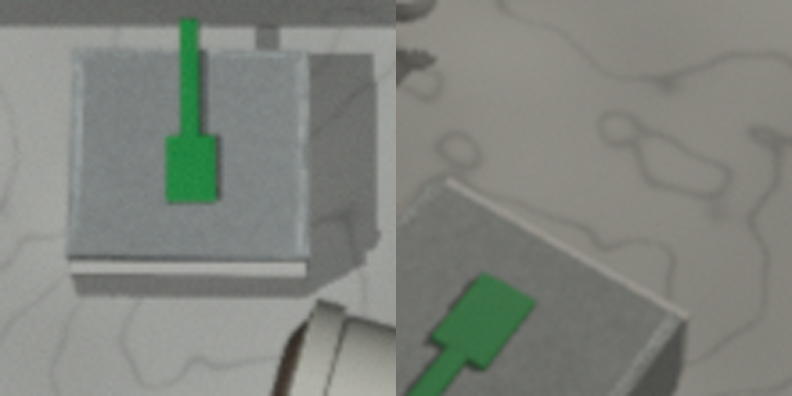

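The panel is flush against the unit, its edge at row ≈275 as predicted for home. The hard stop was felt too.

```bash
python3 -c "
from workcell import *
print(job_done())"
```

```text
the job is handed in; nothing more can be done
None
```

The pusher is in the wide bay with the tray folded flat over it and the drawer fully home. The job is handed in at about 22 s of the 72 s limit; no verdict was returned.

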